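Square a flatted disc in a drill jig and close the bush plate

TASK

The steel disc with one flat edge lies turned the wrong way on the little turntable of the drill jig. By fingertip, pressing only lightly so as not to mark it, turn the disc round in place, without lifting it off, until the sprung alignment bar drops in and lies flush against the flat; then swing the hinged bush plate fully down over the disc. Leave the other things on the bench where they are.

Things in the scene. Friction and masses are not known exactly. Their poses are not given: they have to be found in the camera images.
- jig: Steel drill jig bolted to the bench, base plate 158 x 163 x 15 mm. Origin: on the bench under the turntable's axis; z up, x towards the alignment bar, y towards the leaf's hinge. Turntable dia 74 mm, top 25 mm up; its drag is 0.035 N m. Landing block for the leaf: x +-25, y -55 to -65 mm, top 34.5 mm; bar guide block: x 68 to 92 mm, top 41 mm. The -x, -y side is free for a hand
- disc: Loose steel disc, dia 90 x 8 mm, 0.34 kg, one flat 38 mm from the centre, 48 mm long; 19 mm bore over a spigot, 0.6 mm play. Origin: centre of its underside, 25 mm up (top 33 mm). x points from the centre to the middle of the flat. It turns with the turntable. Its face is hard and grips: 5 to 12 N 28 mm from the axis drags it round; over 25 N marks it; touch at 6 mm/s or less
- align_bar (a joint): Slide of the bar sprung towards the turntable's axis (about 5 N), in m. It carries two rollers (dia 12 mm, 32 mm apart, z 25 to 32 mm) that run on the disc's edge: about 0.0037 on the round rim, about 0 or slightly below when both lie on the flat. It drops in only within some 15 degrees of alignment; its spring then squares a disc that is let go
- leaf (a joint): Hinge of the leaf, in rad: 0 shut (lying on the landing block, 1.5 mm over the disc), up to 1.95 open; it starts open, near upright, on the +y side of the disc. A stiff hinge: stays where it is left, 2 to 4 N at its far end moves it. (Elsewhere on the bench a rod jig with a tall post stands at about x 0.49, y 0.23 m: pass it on the robot's side)
- leaf_hinge (a point): Middle of the leaf's hinge line, 38.5 mm over the bench, 80 mm from the turntable's axis in the jig's +y. The line runs along the jig's x. The leaf is a steel bush plate 56 mm wide, 8 mm thick, the hinge line in its mid-plane, 148 mm long from the hinge plus a 26 mm wide, 15 mm long finger tab at its free end. Shut, it points to the jig's -y
- marker: White marker pen with black cap, 17 x 137 mm, lying; origin under its middle; a bystander, not to be shifted
- tape_measure: Yellow and black tape measure, 64 x 69 x 32 mm; origin under its middle; a bystander, not to be shifted
- steel_cup: Small turned steel cup, dia 38 x 26 mm; origin under its middle; a bystander, not to be shifted
There are look-alikes about, which are no part of the job. Several things have the shape of the disc; the one meant has the colours described above.

How it is judged:
By the outcome, as a careful person would: the job done as asked, in the order asked, and still so for the second after the job is handed in, with the robot touching nothing.
It also fails if it takes over 72 s, if anything falls off the work surface, if the arm or the gripper's body presses on something with over 40 N, if the wrist force passes 120 N, or if a joint passes its speed limit or range.

ROBOT

A 6-joint arm with a two-finger parallel gripper is mounted at the origin on the work surface; the furniture and walls round the work are solid. World frame = base frame: x ahead of the robot, y to its left, z up, the work surface at z = 0. Lengths are in m, angles in rad, forces in N, time in s.
With the tool pointing down it reaches from about 0.25 to 0.775 m from the base axis. Payload 8.9 kg.
Tool frame: the origin (TCP) lies midway between the tips of the shut fingers; the grasp point (between the pads) lies 19 mm behind it (grip_depth is the distance from the TCP to the grasp point, in m); z points along the fingers, y is the line along which they close (so a half turn about z gives the same grasp; the last joint's range is limited). The gripper opens to 85 mm and grips with 20 to 120 N. Pads are 22 mm wide; open, the fingers measure 114 mm over their backs; the gripper's body (76 mm by 85 mm) begins 54 mm behind the grasp point. The pads swing forward as they close: fully open they stand 13 mm farther back than shut.
Start: joints at [1.17, 0.291, -0.153, 1.127, 0, 1.431], TCP at [0.136, 0.507, 0.231] pointing down, gripper open.
Joint ranges: [-2.52, 2.52], [-0.91, 1.74], [-1.3, 1.37], [-1.96, 2.02], [-1.52, 1.47], [-3.14, 3.14]. Speed limits (rad/s): [2.22, 2.22, 2.79, 3.14, 3.14, 3.14].

INTERFACE

Orientations are given as a 3x3 rotation matrix whose columns are the frame's x, y, z axes.
In Python, from workcell import * gives the robot as it stands. The module is installed in compiled form; this text tells all that it offers.
- The arm moves only by the tool move_arm, never from a script. Its argument "series" is a list of rows, each an object of numbers: "x", "y", "z": the shift along the tool's x, y, z in m; "turn": the turn about the tool's z in degrees; "gripper": the closure, from 0 (fully open) to 1 (shut). In form: [{"x": .., "y": .., "z": .., "turn": .., "gripper": ..}, ...]. A call has 1 to 12 rows; each row shifts and turns the commanded pose from where the row before left it, along the tool's axes as they then stand; what a row does not reach is not made up. A row lasts 1/8 s, in which the tool goes at most 62.5 mm and 10.7 degrees, less where a joint would pass 70% of its speed; a pose out of reach is approached as far as the arm can. A call is refused whole if a number of a shift passes 0.0625 or a number of a turn 10.7, either way. A call with a gripper value outside its range is refused whole. The fingers move at their own pace and stop on an object; "grip_force" is the grip in N (left out, the last holds). Time passes only in rows, so rows that do not move let the fingers close. It gives the time, the measured TCP pose, the force, the opening and the grip force at its end, in the units of the state.
- observe(): the state, without advancing time (a new reading comes with each control period).
- camera(name): name is "side" or "top" or "wrist"; returns a dict with "pixels" (420x560x3 uint8, red, green, blue), "K" (3x3 intrinsics, pixels), "distortion" ([k1, k2, p1, p2, k3] as OpenCV has them; the pictures are not rectified), "R" (3x3) and "t" (3): a world point X has camera coordinates R X + t; the wrist camera has in their place "T_tool_cam" (4x4, takes a point from camera to tool coordinates, whose origin is the TCP and whose axes are the flange's). Camera axes: x right, y down, z forward; pixel columns grow to the right and rows downward; lengths in m; the calibration is good to about 2 mm. A picture is of the moment at which its call begins: read the wrist's pose just before it. There is no depth.
- finish_job(): hands the job in; it is judged then, once.
The state is a dict: "clock": time; "joint_positions": joint angles; "joint_velocities": joint speeds; "joint_efforts": joint torques, N m; "eef_pos": TCP position; "eef_rot": TCP orientation; "ft_force": force on the tool from outside, world axes, zero at the start; "ft_torque": the same for the moment, N m; "opening": finger opening in m; "grasp_force": force on a finger pad.
Only numpy, scipy, OpenCV 4.12 (cv2) and the standard library are available. Lean on these libraries where they do the work, as an engineer would, in place of code of your own. Each camera call takes 0.05 s, during which the arm holds its last target. There are 200 camera calls.

## Working session

There is one attempt and no reset: what is moved stays moved. The work goes in short steps, Python scripts to look and compute and a tool call to move; the robot and the scene stay as the last step left them, time stands still between calls to the robot, and variables do not carry over. Pictures are saved under pics/ and viewed, at most 10 in all, crops included, and the job is handed in when it is done.

Besides the shell and the picture viewer there is one more tool, called after "Request:" by a JSON object that holds its "op" and its "data", one argument or row to a line. move_arm: Moves the arm, as the interface text tells. Its arguments: {"type":"object","properties":{"series":{"type":"array"},"grip_force":{"type":"number"}},"required":["series"]}

```bash
mkdir -p pics
cat > h.py <<'E'
from workcell import *
import numpy as np, cv2
def snap(name,fn):
    s=observe(); c=camera(name); cv2.imwrite('pics/'+fn,c['pixels'][:,:,::-1]); return s,c
def extr(s,c):
    if 'R' in c: return np.array(c['R']),np.array(c['t'])
    T=np.eye(4);T[:3,:3]=s['eef_rot'];T[:3,3]=s['eef_pos'];T=T@np.array(c['T_tool_cam']);Ti=np.linalg.inv(T);return Ti[:3,:3],Ti[:3,3]
def ray(s,c,uv,z):
    R,t=extr(s,c);p=cv2.undistortPoints(np.array(uv,float).reshape(-1,1,2),np.array(c['K']),np.array(c['distortion'])).reshape(-1,2)
    o=-R.T@t;d=np.c_[p,np.ones(len(p))]@R
    return o+d*((z-o[2])/d[:,2])[:,None]
def proj(s,c,X):
    R,t=extr(s,c);return cv2.projectPoints(np.array(X,float).reshape(-1,3),cv2.Rodrigues(R)[0],t,np.array(c['K']),np.array(c['distortion']))[0].reshape(-1,2)
E
python3 - <<'E'
from h import *
im=[]
for n in ('top','side'):
    s,c=snap(n,n+'1.png'); R,t=extr(s,c); print(n,-R.T@t,R[2],c['K'][0][0])
s=observe();print(s['clock'],s['eef_rot'],s['ft_force'],s['opening'])
E
```

```text
top [ 0.28245118 -0.38744318  1.03056494] [ 0.18681477 -0.00634935 -0.98237464] 489.65199082597536
side [0.3976845  0.42884958 0.7412037 ] [ 0.0545697  -0.77010296 -0.63558129] 433.16456732805125
0.1 [[-9.65924886e-01  2.58822117e-01 -4.74952590e-04]
 [ 2.58822495e-01  9.65924275e-01 -1.10028478e-03]
 [ 1.73990200e-04 -1.18572086e-03 -9.99999282e-01]] [ 0.25652892 -0.18989806  0.2074957 ] 0.08497036401135097
```

View pics/top1.png

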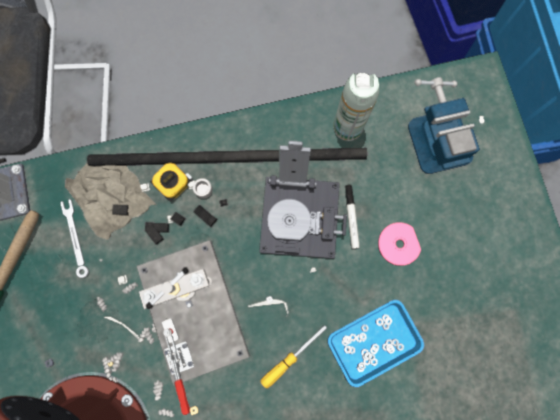

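View pics/side1.png

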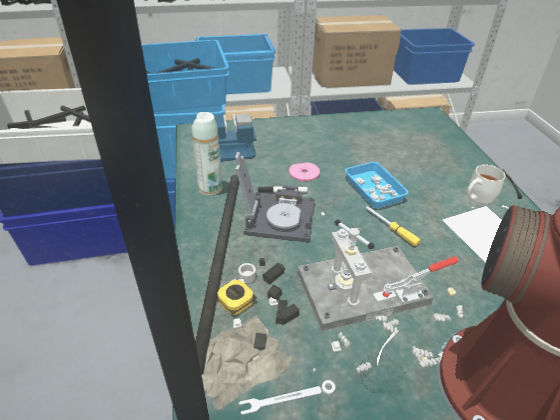

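The top view shows the jig with a grey steel disc at (289,220), its leaf upright at (294,160) and its bar on the right at (325,223). The pink ring at (400,243) has the same shape but the wrong colour. The disc meant is the steel one on the jig. I'll confirm it in an enlarged crop.

Run:
```python
from h import *
s=observe();c=camera('top')
I=c['pixels'][:,:,::-1]; cv2.imwrite('pics/crop1.png',cv2.resize(I[135:270,235:370],None,fx=4.4,fy=4.4,interpolation=cv2.INTER_CUBIC))
print(ray(s,c,[(289,220)],.033), ray(s,c,[(263,177),(340,182),(333,258),(262,251)],.015).round(3))
c2=camera('side');print(ray(s,c2,[(285,215)],.033))
print(ray(s,c,[(352,216),(170,180),(202,187)],.01).round(3))
print(c['R'])
```

```text
[[ 0.44136412 -0.39490417  0.033     ]] [[ 0.536 -0.338  0.015]
 [ 0.528 -0.502  0.015]
 [ 0.366 -0.488  0.015]
 [ 0.378 -0.34   0.015]]
[[ 0.44005216 -0.39026522  0.033     ]]
[[ 0.456 -0.528  0.01 ]
 [ 0.527 -0.139  0.01 ]
 [ 0.513 -0.208  0.01 ]]
[[ 0.01683661 -0.99981155  0.00966381]
 [-0.98225087 -0.01834521 -0.18667267]
 [ 0.18681477 -0.00634935 -0.98237464]]
```

View pics/crop1.png

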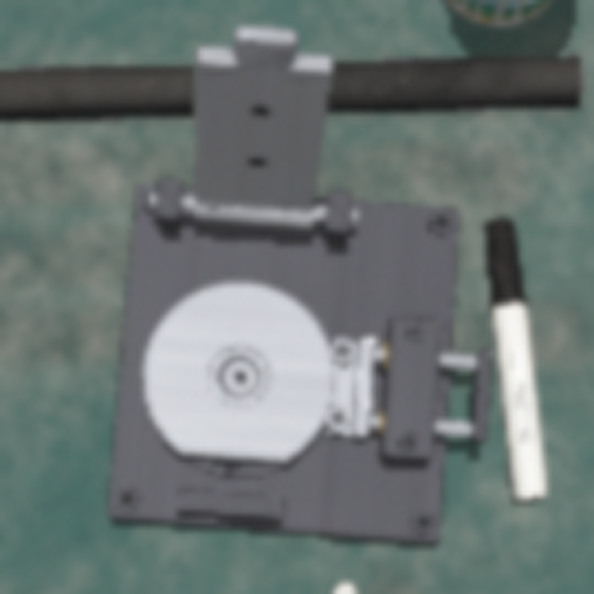

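The crop shows the steel disc on its bore at crop (239,377). Its flat faces the bottom edge, from (180,455) to (298,460), and the rollers are on its right at (345,385). It therefore needs about +90° counter-clockwise. Next I'll measure it.

```bash
cat >> h.py <<'E'
def disc(s,c,box,thr=150):
    g=cv2.cvtColor(c['pixels'],cv2.COLOR_RGB2GRAY); x0,y0,x1,y1=box
    m=np.zeros_like(g); m[y0:y1,x0:x1]=(g[y0:y1,x0:x1]>thr)*255
    m=cv2.morphologyEx(m,cv2.MORPH_OPEN,np.ones((7,7)))
    k=max(cv2.findContours(m,cv2.RETR_EXTERNAL,cv2.CHAIN_APPROX_NONE)[0],key=cv2.contourArea)[:,0]
    P=ray(s,c,k,.033)[:,:2]; Q=P
    for _ in range(8):
        a=np.linalg.lstsq(np.c_[2*Q,np.ones(len(Q))],(Q**2).sum(1),rcond=None)[0]; ce=a[:2]; r=np.sqrt(a[2]+ce@ce)
        d=np.hypot(*(P-ce).T); Q=P[abs(d-r)<.0015]
    an=np.arctan2(*(P-ce).T[::-1]); w=d-r
    f=w<-.002; v=((P-ce)[f]/d[f,None]*(-w[f,None])).sum(0)
    return ce,r,np.degrees(np.arctan2(v[1],v[0])),d.min(),f.sum(),len(P)
E
python3 - <<'E'
from h import *
s=observe();c=camera('top')
for th in (130,150,170): print(disc(s,c,(255,190,325,250),th))
w=camera('wrist');print(w['T_tool_cam'],w['K'])
E
```

```text
(array([ 0.44143494, -0.40159688]), np.float64(0.048162217723086015), np.float64(-122.32479661073016), np.float64(0.037274197542522015), np.int64(67), 144)
(array([ 0.44098151, -0.40031525]), np.float64(0.04569332346720724), np.float64(-139.21266282362168), np.float64(0.036845735361005286), np.int64(57), 135)
(array([ 0.44078006, -0.39640454]), np.float64(0.04499966453057347), np.float64(-161.5361609844365), np.float64(0.03483275474487197), np.int64(52), 133)
[[ 4.63726067e-04 -9.53234435e-01 -3.02231529e-01  7.70924346e-02]
 [ 9.99999568e-01  6.85337742e-04 -6.27206793e-04 -1.31832766e-03]
 [ 8.05005786e-04 -3.02231108e-01  9.53234341e-01 -1.43026007e-01]
 [ 0.00000000e+00  0.00000000e+00  0.00000000e+00  1.00000000e+00]] [[307.99743833   0.         277.90545183]
 [  0.         307.99743833 209.27061321]
 [  0.           0.           1.        ]]
```

Request:
{"op": "move_arm", "data": {
  "series": [
    {"x": -0.026, "y": -0.038, "z": 0, "turn": 0, "gripper": 1},
    {"x": -0.026, "y": -0.038, "z": 0, "turn": 0, "gripper": 1},
    {"x": -0.026, "y": -0.038, "z": 0, "turn": 0, "gripper": 1},
    {"x": -0.026, "y": -0.038, "z": 0, "turn": 0, "gripper": 1},
    {"x": -0.026, "y": -0.038, "z": 0, "turn": 0, "gripper": 1},
    {"x": -0.026, "y": -0.038, "z": 0, "turn": 0, "gripper": 1},
    {"x": -0.026, "y": -0.038, "z": 0, "turn": 0, "gripper": 1},
    {"x": -0.026, "y": -0.038, "z": 0, "turn": 0, "gripper": 1},
    {"x": -0.026, "y": -0.038, "z": 0, "turn": 0, "gripper": 1},
    {"x": -0.026, "y": -0.038, "z": 0, "turn": 0, "gripper": 1},
    {"x": -0.026, "y": -0.038, "z": 0, "turn": 0, "gripper": 1},
    {"x": -0.026, "y": -0.038, "z": 0, "turn": 0, "gripper": 1}
  ]
}}

```text
clock: 1.8
eef_pos: [0.3196, -0.0157, 0.2315]
eef_rot: [[-0.966, 0.259, 0.001], [0.259, 0.966, -0.0], [-0.001, 0.0, -1.0]]
ft_force: [0.4, 0.3, 0.3]
opening: -0.0
grasp_force: 0.0
```

Request:
{"op": "move_arm", "data": {
  "series": [
    {"x": -0.026, "y": -0.038, "z": 0, "turn": 0, "gripper": 1},
    {"x": -0.026, "y": -0.038, "z": 0, "turn": 0, "gripper": 1},
    {"x": -0.026, "y": -0.038, "z": 0, "turn": 0, "gripper": 1},
    {"x": -0.026, "y": -0.038, "z": 0, "turn": 0, "gripper": 1},
    {"x": -0.026, "y": -0.038, "z": 0, "turn": 0, "gripper": 1},
    {"x": -0.026, "y": -0.038, "z": 0, "turn": 0, "gripper": 1},
    {"x": -0.026, "y": -0.038, "z": 0, "turn": 0, "gripper": 1},
    {"x": -0.026, "y": -0.038, "z": 0, "turn": 0, "gripper": 1}
  ]
}}

```text
clock: 2.8
eef_pos: [0.4418, -0.3631, 0.2312]
eef_rot: [[-0.966, 0.259, 0.0], [0.259, 0.966, 0.0], [-0.0, 0.0, -1.0]]
ft_force: [0.2, -0.3, -0.3]
opening: 0.0003
grasp_force: 0.0
```

Request:
{"op": "move_arm", "data": {
  "series": [
    {"x": 0, "y": 0, "z": 0, "turn": 10, "gripper": 1},
    {"x": 0, "y": 0, "z": 0, "turn": 10, "gripper": 1},
    {"x": 0, "y": 0, "z": 0, "turn": 10, "gripper": 1},
    {"x": 0, "y": 0, "z": 0, "turn": 10, "gripper": 1},
    {"x": 0, "y": 0, "z": 0, "turn": 10, "gripper": 1},
    {"x": 0, "y": 0, "z": 0, "turn": 10, "gripper": 1},
    {"x": 0, "y": 0, "z": 0, "turn": 10, "gripper": 1},
    {"x": 0, "y": 0, "z": 0, "turn": 9, "gripper": 1},
    {"x": 0, "y": 0, "z": 0, "turn": 0, "gripper": 1}
  ]
}}

```text
clock: 3.92
eef_pos: [0.4414, -0.3615, 0.2313]
eef_rot: [[0.069, 0.998, -0.0], [0.998, -0.069, 0.0], [0.0, -0.0, -1.0]]
ft_force: [0.0, 0.8, -0.2]
opening: -0.0003
grasp_force: 0.0
```

Run:
```python
from h import *
s,c=snap('wrist','w1.png')
R=s['eef_rot'];print(s['clock'],s['eef_pos'],np.degrees(np.arctan2(R[1][0],R[0][0])),s['ft_force'],s['opening'],s['joint_positions'])
u=proj(s,c,[.441,-.398,.033]);print(u)
```

```text
3.925 [ 0.44140219 -0.36154711  0.23125014] 86.05986819773311 [ 0.01424149  0.83937671 -0.21867273] -0.00025122050773954287 [-8.14376255e-01  3.77980310e-01 -2.74308687e-02  1.16553303e+00
 -2.16665083e-05  8.25188341e-01]
[[279.7018386  212.51198598]]
```

View pics/w1.png

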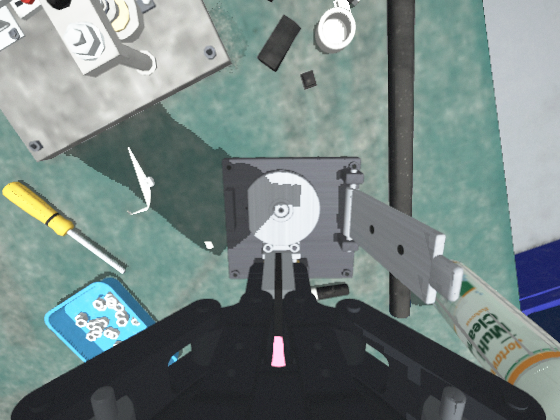

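The wrist view shows the jig at the centre, with the bore at (282,210) and the flat on the left at about x=248. The leaf is open and leaning back from its hinge at (349,210) to its tip at (445,265). The spray can sits just beyond the tip at (500,310).

Run:
```python
from h import *
s=observe();c=camera('wrist')
print(proj(s,c,s['eef_pos']))
print('bore',ray(s,c,[(282,210)],.033))
k=ray(s,c,[(223,158),(360,157),(354,278),(230,278)],.015)[:,:2];print(k, [np.degrees(np.arctan2(*(k[i]-k[j])[::-1])) for i,j in ((3,0),(2,1),(1,0),(2,3))])
for th in (140,170): print(disc(s,c,(235,165,330,243),th))
print('hinge',ray(s,c,[(351,173),(347,240)],.0385))
# leaf tip: vertical plane? triangulate with top view tab px (crop 266,33)->(295.5,142.5)
t=camera('top')
def pm(s,c): R,tt=extr(s,c); return np.c_[R,tt]
und=lambda c,p: cv2.undistortPoints(np.array([[p]],float),np.array(c['K']),np.array(c['distortion'])).reshape(2,1)
for a,b in (((455,281),(295.5,143.5)),((441,234),(280,148)),((430,302),(310,150))):
    X=cv2.triangulatePoints(pm(s,c),pm(s,t),und(c,a),und(t,b));print('leaf',(X[:3]/X[3]).T)
I=c['pixels'][140:300,210:370,::-1];cv2.imwrite('pics/w2.png',cv2.resize(I,None,fx=3.7,fy=3.7,interpolation=cv2.INTER_CUBIC))
```

```text
[[278.09856676 265.38307956]]
bore [[ 0.44396672 -0.39508456  0.033     ]]
[[ 0.37930657 -0.33294384]
 [ 0.53834646 -0.34225842]
 [ 0.53279298 -0.50110157]
 [ 0.36964045 -0.49024352]] [np.float64(-93.51642233160831), np.float64(-92.00235979478056), np.float64(-3.351845074941377), np.float64(-3.8075077739745313)]
(array([ 0.45038049, -0.3962266 ]), np.float64(0.03762541803548129), np.float64(116.91136734595322), np.float64(0.005329723998714936), np.int64(177), 429)
(array([ 0.44631334, -0.39586741]), np.float64(0.035853450371920365), np.float64(-30.315472264783672), np.float64(0.005783753498667613), np.int64(81), 267)
hinge [[ 0.52263466 -0.35556616  0.0385    ]
 [ 0.51837047 -0.43555504  0.0385    ]]
leaf [[ 0.55620102 -0.40220503  0.19285736]]
leaf [[ 0.55224343 -0.37443809  0.1768454 ]]
leaf [[ 0.5496949  -0.42933359  0.17610549]]
```

View pics/w2.png

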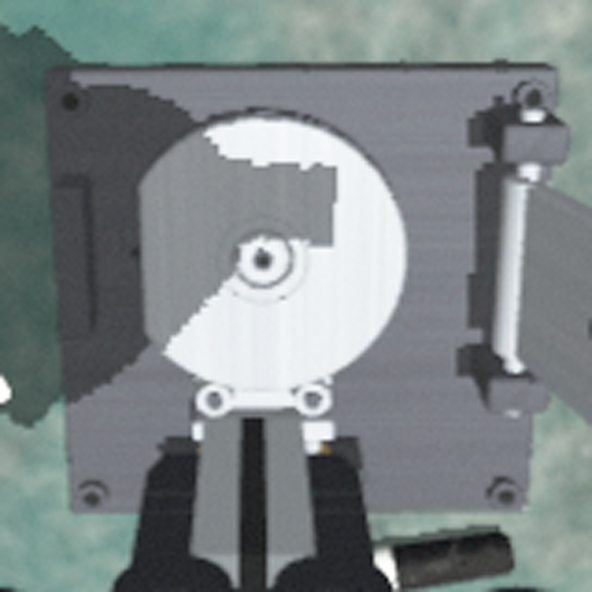

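Request:
{"op": "move_arm", "data": {
  "series": [
    {"x": -0.005, "y": 0.0035, "z": 0.03, "turn": 0},
    {"x": 0, "y": 0, "z": 0.04, "turn": 0},
    {"x": 0, "y": 0, "z": 0.04, "turn": 0},
    {"x": 0, "y": 0, "z": 0.04, "turn": 0},
    {"x": 0, "y": 0, "z": 0.025, "turn": 0},
    {"x": 0, "y": 0, "z": 0.013, "turn": 0},
    {"x": 0, "y": 0, "z": 0.005, "turn": 0},
    {"x": 0, "y": 0, "z": 0, "turn": 0}
  ]
}}

```text
schema error: expected keys x, y, z, turn, gripper
```

Request:
{"op": "move_arm", "data": {
  "series": [
    {"x": 0, "y": 0, "z": 0.0006, "turn": 0},
    {"x": 0, "y": 0, "z": 0.0006, "turn": 0},
    {"x": 0, "y": 0, "z": 0.0006, "turn": 0},
    {"x": 0, "y": 0, "z": 0.0006, "turn": 0},
    {"x": 0, "y": 0, "z": 0, "turn": 0}
  ]
}}

```text
schema error: expected keys x, y, z, turn, gripper
```

Request:
{"op": "move_arm", "data": {
  "series": [
    {"x": -0.005, "y": 0.0035, "z": 0.03, "turn": 0, "gripper": 1},
    {"x": 0, "y": 0, "z": 0.04, "turn": 0, "gripper": 1},
    {"x": 0, "y": 0, "z": 0.04, "turn": 0, "gripper": 1},
    {"x": 0, "y": 0, "z": 0.04, "turn": 0, "gripper": 1},
    {"x": 0, "y": 0, "z": 0.025, "turn": 0, "gripper": 1},
    {"x": 0, "y": 0, "z": 0.013, "turn": 0, "gripper": 1},
    {"x": 0, "y": 0, "z": 0.005, "turn": 0, "gripper": 1},
    {"x": 0, "y": 0, "z": 0, "turn": 0, "gripper": 1}
  ]
}}

```text
clock: 5.08
eef_pos: [0.4449, -0.3672, 0.0389]
eef_rot: [[0.069, 0.998, 0.001], [0.998, -0.069, -0.001], [-0.001, 0.001, -1.0]]
ft_force: [0.9, -0.4, -0.9]
opening: 0.0005
grasp_force: 0.0
```

Request:
{"op": "move_arm", "data": {
  "series": [
    {"x": 0, "y": 0, "z": 0.0006, "turn": 0, "gripper": 1},
    {"x": 0, "y": 0, "z": 0.0006, "turn": 0, "gripper": 1},
    {"x": 0, "y": 0, "z": 0.0006, "turn": 0, "gripper": 1},
    {"x": 0, "y": 0, "z": 0, "turn": 0, "gripper": 1}
  ]
}}

```text
clock: 5.58
eef_pos: [0.4446, -0.3668, 0.0366]
eef_rot: [[0.07, 0.998, 0.0], [0.998, -0.07, -0.0], [-0.0, 0.0, -1.0]]
ft_force: [0.1, -1.1, -0.1]
opening: -0.0001
grasp_force: 0.0
```

Request:
{"op": "move_arm", "data": {
  "series": [
    {"x": 0, "y": 0, "z": 0.0006, "turn": 0, "gripper": 1},
    {"x": 0, "y": 0, "z": 0.0006, "turn": 0, "gripper": 1},
    {"x": 0, "y": 0, "z": 0.0006, "turn": 0, "gripper": 1},
    {"x": 0, "y": 0, "z": 0.0006, "turn": 0, "gripper": 1}
  ]
}}

```text
clock: 6.08
eef_pos: [0.4446, -0.3668, 0.034]
eef_rot: [[0.07, 0.998, -0.0], [0.998, -0.07, 0.0], [0.0, -0.0, -1.0]]
ft_force: [-0.5, -0.4, -0.7]
opening: -0.0
grasp_force: 0.0
```

Request:
{"op": "move_arm", "data": {
  "series": [
    {"x": 0, "y": 0, "z": 0.0005, "turn": 0, "gripper": 1}
  ]
}}

```text
clock: 6.2
eef_pos: [0.4446, -0.3668, 0.0336]
eef_rot: [[0.07, 0.998, -0.0], [0.998, -0.07, 0.0], [0.0, -0.0, -1.0]]
ft_force: [-0.2, -0.6, 0.0]
opening: -0.0003
grasp_force: 0.0
```

Request:
{"op": "move_arm", "data": {
  "series": [
    {"x": 0, "y": 0, "z": 0.0005, "turn": 0, "gripper": 1}
  ]
}}

```text
clock: 6.32
eef_pos: [0.4446, -0.3668, 0.0331]
eef_rot: [[0.07, 0.998, 0.0], [0.998, -0.07, 0.0], [0.0, 0.0, -1.0]]
ft_force: [-1.2, -0.5, 2.5]
opening: -0.0001
grasp_force: 1.6
```

Request:
{"op": "move_arm", "data": {
  "series": [
    {"x": 0, "y": 0, "z": 0.0003, "turn": 0, "gripper": 1}
  ]
}}

```text
clock: 6.45
eef_pos: [0.4446, -0.3668, 0.033]
eef_rot: [[0.07, 0.998, 0.0], [0.998, -0.07, -0.0], [-0.0, 0.0, -1.0]]
ft_force: [-2.4, 1.7, 6.0]
opening: -0.0002
grasp_force: 3.2
```

Request:
{"op": "move_arm", "data": {
  "series": [
    {"x": 0, "y": 0, "z": 0, "turn": 0, "gripper": 1}
  ]
}}

```text
clock: 6.58
eef_pos: [0.4446, -0.3668, 0.033]
eef_rot: [[0.07, 0.998, 0.0], [0.998, -0.07, -0.0], [-0.0, 0.0, -1.0]]
ft_force: [-0.9, 1.9, 5.0]
opening: 0.0003
grasp_force: 2.4
```

Request:
{"op": "move_arm", "data": {
  "series": [
    {"x": 0, "y": 0, "z": 0.0002, "turn": 0, "gripper": 1},
    {"x": 0, "y": -0.001, "z": 0, "turn": -2, "gripper": 1},
    {"x": -0.0001, "y": -0.002, "z": 0, "turn": -4, "gripper": 1},
    {"x": -0.0001, "y": -0.002, "z": 0, "turn": -4, "gripper": 1}
  ]
}}

```text
clock: 7.08
eef_pos: [0.4405, -0.367, 0.0331]
eef_rot: [[-0.107, 0.994, 0.002], [0.994, 0.107, -0.0], [-0.0, 0.002, -1.0]]
ft_force: [3.1, 2.4, 4.4]
opening: -0.0004
grasp_force: 2.5
```

Run:
```python
from h import *
s=observe();c=camera('top')
print(s['eef_pos'],s['ft_force'],s['ft_torque'])
s2,c2=snap('wrist','w3.png')
```

```text
[ 0.44047181 -0.36696438  0.03306351] [3.05053267 2.40918451 4.42924617] [ 0.4671054  -0.49039232  0.02163627]
```

Request:
{"op": "move_arm", "data": {
  "series": [
    {"x": -0.0001, "y": -0.002, "z": 0.0002, "turn": -4, "gripper": 1},
    {"x": -0.0001, "y": -0.002, "z": 0, "turn": -4, "gripper": 1},
    {"x": -0.0001, "y": -0.002, "z": 0, "turn": -4, "gripper": 1},
    {"x": -0.0001, "y": -0.002, "z": 0, "turn": -4, "gripper": 1},
    {"x": -0.0001, "y": -0.002, "z": 0, "turn": -4, "gripper": 1}
  ]
}}

```text
clock: 7.8
eef_pos: [0.431, -0.3695, 0.033]
eef_rot: [[-0.441, 0.897, 0.002], [0.897, 0.441, 0.0], [-0.001, 0.002, -1.0]]
ft_force: [1.1, 4.8, 7.9]
opening: 0.0001
grasp_force: 4.1
```

Run:
```python
from h import *
s,c=snap('side','s3.png');u=proj(s,c,[.443,-.395,.033])[0].astype(int);print(u)
a=c['pixels'][u[1]-35:u[1]+35,u[0]-45:u[0]+45,::-1]
s,c=snap('top','t3.png');u=proj(s,c,[.443,-.395,.033])[0].astype(int);print(u)
b=c['pixels'][u[1]-35:u[1]+35,u[0]-45:u[0]+45,::-1]
cv2.imwrite('pics/p3.png',cv2.resize(np.hstack([a,b]),None,fx=4.4,fy=4.4,interpolation=cv2.INTER_CUBIC))
```

```text
[283 213]
[289 219]
```

View pics/p3.png

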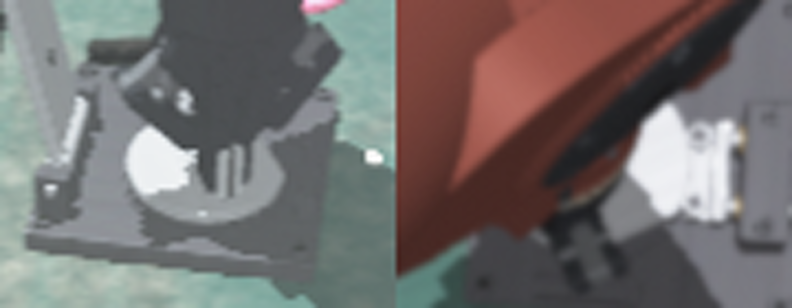

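The crops show the finger on the disc's face and the rollers at (700,170) in the right half. The flat is mostly hidden by the arm. The forces fit dragging: about 8 N normal and 3 N tangential. I'll carry on.

Request:
{"op": "move_arm", "data": {
  "series": [
    {"x": -0.0001, "y": -0.002, "z": 0, "turn": -4, "gripper": 1},
    {"x": -0.0001, "y": -0.002, "z": 0, "turn": -4, "gripper": 1},
    {"x": -0.0001, "y": -0.002, "z": 0, "turn": -4, "gripper": 1},
    {"x": -0.0001, "y": -0.002, "z": 0, "turn": -4, "gripper": 1},
    {"x": -0.0001, "y": -0.002, "z": 0, "turn": -4, "gripper": 1}
  ]
}}

```text
clock: 8.52
eef_pos: [0.4229, -0.3755, 0.033]
eef_rot: [[-0.721, 0.692, 0.002], [0.692, 0.721, 0.0], [-0.001, 0.002, -1.0]]
ft_force: [2.1, 4.0, 8.3]
opening: -0.0002
grasp_force: 4.3
```

Request:
{"op": "move_arm", "data": {
  "series": [
    {"x": -0.0001, "y": -0.002, "z": 0, "turn": -4, "gripper": 1},
    {"x": -0.0001, "y": -0.002, "z": 0, "turn": -4, "gripper": 1},
    {"x": -0.0001, "y": -0.002, "z": 0, "turn": -4, "gripper": 1},
    {"x": -0.0001, "y": -0.002, "z": 0, "turn": -4, "gripper": 1},
    {"x": -0.0001, "y": -0.002, "z": 0, "turn": -4, "gripper": 1}
  ]
}}

```text
clock: 9.15
eef_pos: [0.4175, -0.384, 0.033]
eef_rot: [[-0.915, 0.404, 0.002], [0.404, 0.915, 0.0], [-0.002, 0.001, -1.0]]
ft_force: [0.9, 2.5, 8.4]
opening: -0.0001
grasp_force: 4.0
```

Run:
```python
from h import *
s,c=snap('top','t4.png');u=proj(s,c,[.443,-.395,.033])[0].astype(int);print(u,s['ft_force'])
b=c['pixels'][u[1]-35:u[1]+35,u[0]-35:u[0]+65,::-1]
cv2.imwrite('pics/p4.png',cv2.resize(b,None,fx=7,fy=7,interpolation=cv2.INTER_CUBIC))
```

```text
[289 219] [0.85249759 2.49103568 8.41916639]
```

View pics/p4.png

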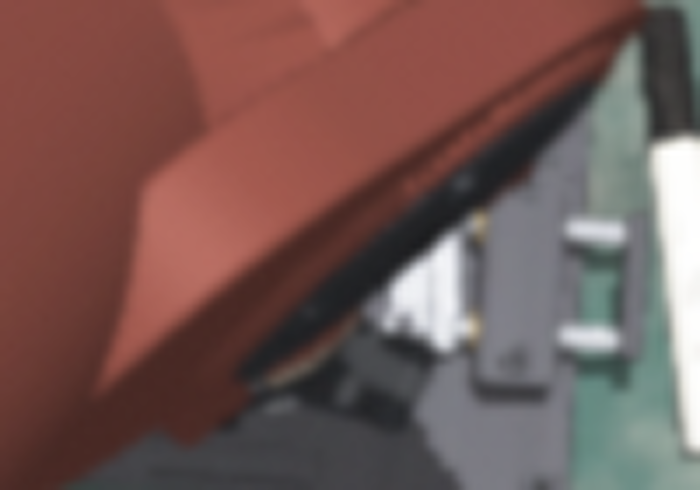

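In this view the arm hides the disc, and the bar at (430,290) has not dropped in yet. I'll finish the arc, then lift and look.

Request:
{"op": "move_arm", "data": {
  "series": [
    {"x": -0.0001, "y": -0.002, "z": 0, "turn": -4, "gripper": 1},
    {"x": -0.0001, "y": -0.002, "z": 0, "turn": -4, "gripper": 1},
    {"x": -0.0001, "y": -0.002, "z": 0, "turn": -4, "gripper": 1},
    {"x": -0.0001, "y": -0.002, "z": 0, "turn": -4, "gripper": 1},
    {"x": -0.0001, "y": -0.0015, "z": 0, "turn": -3, "gripper": 1},
    {"x": 0, "y": 0, "z": 0, "turn": 0, "gripper": 1}
  ]
}}

```text
clock: 9.95
eef_pos: [0.4154, -0.3935, 0.033]
eef_rot: [[-0.996, 0.086, 0.002], [0.086, 0.996, -0.0], [-0.002, -0.0, -1.0]]
ft_force: [2.2, 2.1, 7.2]
opening: -0.0003
grasp_force: 3.6
```

Request:
{"op": "move_arm", "data": {
  "series": [
    {"x": 0, "y": 0, "z": -0.001, "turn": 0, "gripper": 1},
    {"x": 0, "y": 0, "z": -0.005, "turn": 0, "gripper": 1},
    {"x": 0, "y": 0, "z": -0.02, "turn": 0, "gripper": 1},
    {"x": 0, "y": 0, "z": -0.04, "turn": 0, "gripper": 1},
    {"x": 0, "y": 0, "z": -0.045, "turn": 0, "gripper": 1},
    {"x": 0, "y": 0, "z": -0.045, "turn": 0, "gripper": 1},
    {"x": 0, "y": 0, "z": -0.045, "turn": 0, "gripper": 1},
    {"x": 0, "y": 0, "z": 0, "turn": 0, "gripper": 1}
  ]
}}

```text
clock: 10.95
eef_pos: [0.4156, -0.3949, 0.2371]
eef_rot: [[-0.996, 0.087, 0.004], [0.087, 0.996, -0.005], [-0.004, -0.005, -1.0]]
ft_force: [0.6, -0.9, -1.6]
opening: 0.0
grasp_force: 0.0
```

Run:
```python
from h import *
s,c=snap('wrist','w5.png');u=proj(s,c,[.443,-.395,.033])[0].astype(int);print(u,s['eef_pos'],s['ft_force'])
y0,x0=max(u[1]-75,0),u[0]-75
b=c['pixels'][y0:y0+150,x0:x0+150,::-1];print(x0,y0)
cv2.imwrite('pics/p5.png',cv2.resize(b,None,fx=4,fy=4,interpolation=cv2.INTER_CUBIC))
```

```text
[282 204] [ 0.41561347 -0.3949422   0.23714592] [ 0.59518063 -0.93232572 -1.61338181]
207 129
```

View pics/p5.png

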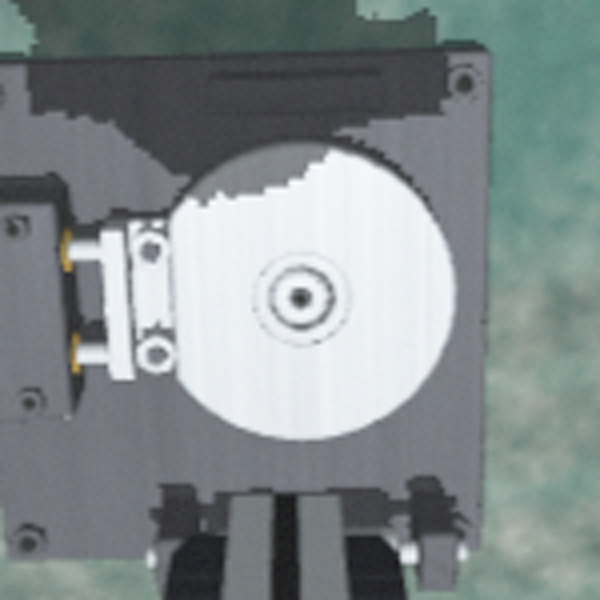

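The disc has turned. The flat runs straight from crop (168,205) to (178,385). Both rollers, at (151,250) and (157,355), lie on it, and their line is parallel to it. Their distance to the axis is about 44 mm, which is 38+6, so the bar is in and flush. Next is the leaf: I'll pass over its top and get behind it.

Request:
{"op": "move_arm", "data": {
  "series": [
    {"x": 0, "y": 0, "z": -0.025, "turn": -1.7, "gripper": 1},
    {"x": -0.02, "y": 0, "z": 0, "turn": 0, "gripper": 1},
    {"x": -0.04, "y": 0, "z": 0, "turn": 0, "gripper": 1},
    {"x": -0.04, "y": 0, "z": 0, "turn": 0, "gripper": 1},
    {"x": -0.04, "y": 0, "z": 0, "turn": 0, "gripper": 1},
    {"x": -0.04, "y": 0, "z": 0, "turn": 0, "gripper": 1},
    {"x": 0, "y": 0, "z": 0, "turn": 0, "gripper": 1},
    {"x": 0, "y": 0, "z": 0, "turn": 0, "gripper": 1}
  ]
}}

```text
clock: 12.0
eef_pos: [0.5934, -0.4034, 0.2569]
eef_rot: [[-0.998, 0.057, -0.002], [0.057, 0.998, 0.001], [0.002, 0.001, -1.0]]
ft_force: [-0.3, 0.0, -0.7]
opening: 0.0001
grasp_force: 0.0
```

Request:
{"op": "move_arm", "data": {
  "series": [
    {"x": -0.004, "y": 0, "z": 0.03, "turn": 0, "gripper": 1},
    {"x": 0, "y": 0, "z": 0.03, "turn": 0, "gripper": 1},
    {"x": 0, "y": 0, "z": 0.03, "turn": 0, "gripper": 1},
    {"x": 0, "y": 0, "z": 0.007, "turn": 0, "gripper": 1},
    {"x": 0, "y": 0, "z": 0, "turn": 0, "gripper": 1}
  ]
}}

```text
clock: 12.62
eef_pos: [0.5976, -0.4041, 0.1621]
eef_rot: [[-0.998, 0.058, -0.0], [0.058, 0.998, -0.0], [0.0, -0.0, -1.0]]
ft_force: [0.2, 0.4, 0.1]
opening: 0.0
grasp_force: 0.0
```

Request:
{"op": "move_arm", "data": {
  "series": [
    {"x": 0.005, "y": 0, "z": 0, "turn": 0, "gripper": 1},
    {"x": 0.005, "y": 0, "z": 0, "turn": 0, "gripper": 1},
    {"x": 0.005, "y": 0, "z": 0, "turn": 0, "gripper": 1},
    {"x": 0.005, "y": 0, "z": 0, "turn": 0, "gripper": 1},
    {"x": 0.005, "y": 0, "z": 0, "turn": 0, "gripper": 1},
    {"x": 0.005, "y": 0, "z": 0, "turn": 0, "gripper": 1},
    {"x": 0.005, "y": 0, "z": 0, "turn": 0, "gripper": 1},
    {"x": 0.005, "y": 0, "z": 0, "turn": 0, "gripper": 1}
  ]
}}

```text
clock: 13.62
eef_pos: [0.5581, -0.4017, 0.1616]
eef_rot: [[-0.998, 0.057, 0.0], [0.057, 0.998, -0.0], [-0.0, -0.0, -1.0]]
ft_force: [1.7, -0.4, 1.2]
opening: 0.0001
grasp_force: 0.8
```

Request:
{"op": "move_arm", "data": {
  "series": [
    {"x": 0.011, "y": 0, "z": 0, "turn": 0, "gripper": 1},
    {"x": 0.011, "y": 0, "z": 0, "turn": 0, "gripper": 1},
    {"x": 0.011, "y": 0, "z": 0, "turn": 0, "gripper": 1},
    {"x": 0.011, "y": 0, "z": 0, "turn": 0, "gripper": 1},
    {"x": 0.011, "y": 0, "z": 0, "turn": 0, "gripper": 1}
  ]
}}

```text
clock: 14.25
eef_pos: [0.5023, -0.3982, 0.1609]
eef_rot: [[-0.998, 0.058, -0.001], [0.058, 0.998, 0.001], [0.001, 0.001, -1.0]]
ft_force: [1.4, 0.3, -0.4]
opening: 0.0
grasp_force: 0.7
```

Request:
{"op": "move_arm", "data": {
  "series": [
    {"x": 0.0105, "y": 0, "z": 0.003, "turn": 0, "gripper": 1},
    {"x": 0.0105, "y": 0, "z": 0.003, "turn": 0, "gripper": 1},
    {"x": 0.0105, "y": 0, "z": 0.003, "turn": 0, "gripper": 1},
    {"x": 0.009, "y": 0, "z": 0.0065, "turn": 0, "gripper": 1},
    {"x": 0.009, "y": 0, "z": 0.0065, "turn": 0, "gripper": 1},
    {"x": 0.009, "y": 0, "z": 0.0065, "turn": 0, "gripper": 1}
  ]
}}

```text
clock: 15.0
eef_pos: [0.4443, -0.395, 0.1323]
eef_rot: [[-0.998, 0.058, -0.0], [0.058, 0.998, 0.0], [0.0, 0.0, -1.0]]
ft_force: [1.1, -0.0, 0.0]
opening: 0.0004
grasp_force: 0.4
```

Request:
{"op": "move_arm", "data": {
  "series": [
    {"x": 0.007, "y": 0, "z": 0.0087, "turn": 0, "gripper": 1},
    {"x": 0.007, "y": 0, "z": 0.0087, "turn": 0, "gripper": 1},
    {"x": 0.007, "y": 0, "z": 0.0087, "turn": 0, "gripper": 1},
    {"x": 0.005, "y": 0, "z": 0.01, "turn": 0, "gripper": 1},
    {"x": 0.005, "y": 0, "z": 0.01, "turn": 0, "gripper": 1},
    {"x": 0.005, "y": 0, "z": 0.01, "turn": 0, "gripper": 1}
  ]
}}

```text
clock: 15.75
eef_pos: [0.4087, -0.393, 0.0761]
eef_rot: [[-0.998, 0.058, 0.0], [0.058, 0.998, 0.0], [-0.0, 0.0, -1.0]]
ft_force: [1.0, 0.5, 0.8]
opening: 0.0002
grasp_force: 0.3
```

Request:
{"op": "move_arm", "data": {
  "series": [
    {"x": 0.003, "y": 0, "z": 0.006, "turn": 0, "gripper": 1},
    {"x": 0.003, "y": 0, "z": 0.006, "turn": 0, "gripper": 1},
    {"x": 0.003, "y": 0, "z": 0.006, "turn": 0, "gripper": 1},
    {"x": 0.003, "y": 0, "z": 0.006, "turn": 0, "gripper": 1},
    {"x": 0.002, "y": 0, "z": 0.004, "turn": 0, "gripper": 1}
  ]
}}

```text
clock: 16.38
eef_pos: [0.3947, -0.3922, 0.0484]
eef_rot: [[-0.998, 0.058, -0.0], [0.058, 0.998, 0.0], [0.0, 0.0, -1.0]]
ft_force: [0.2, -0.0, 0.8]
opening: 0.0001
grasp_force: 0.2
```

Now the last few millimetres, gently.

Request:
{"op": "move_arm", "data": {
  "series": [
    {"x": 0, "y": 0, "z": 0.001, "turn": 0, "gripper": 1},
    {"x": 0, "y": 0, "z": 0.001, "turn": 0, "gripper": 1},
    {"x": 0, "y": 0, "z": 0.001, "turn": 0, "gripper": 1},
    {"x": 0, "y": 0, "z": 0.001, "turn": 0, "gripper": 1},
    {"x": 0, "y": 0, "z": 0.0007, "turn": 0, "gripper": 1},
    {"x": 0, "y": 0, "z": 0.0007, "turn": 0, "gripper": 1}
  ]
}}

```text
clock: 17.12
eef_pos: [0.395, -0.3923, 0.0434]
eef_rot: [[-0.998, 0.058, 0.0], [0.058, 0.998, -0.0], [-0.0, -0.0, -1.0]]
ft_force: [-0.1, -0.8, 0.8]
opening: -0.0002
grasp_force: 0.2
```

Request:
{"op": "move_arm", "data": {
  "series": [
    {"x": 0, "y": 0, "z": 0.0005, "turn": 0, "gripper": 1},
    {"x": 0, "y": 0, "z": 0, "turn": 0, "gripper": 1}
  ]
}}

```text
clock: 17.38
eef_pos: [0.395, -0.3922, 0.0429]
eef_rot: [[-0.998, 0.058, 0.0], [0.058, 0.998, 0.0], [-0.0, 0.0, -1.0]]
ft_force: [-0.5, 0.8, -0.5]
opening: -0.0002
grasp_force: 0.0
```

Request:
{"op": "move_arm", "data": {
  "series": [
    {"x": 0, "y": 0, "z": 0.0005, "turn": 0, "gripper": 1},
    {"x": 0, "y": 0, "z": 0.0003, "turn": 0, "gripper": 1}
  ]
}}

```text
clock: 17.62
eef_pos: [0.395, -0.3922, 0.0425]
eef_rot: [[-0.998, 0.058, 0.0], [0.058, 0.998, -0.0], [-0.0, -0.0, -1.0]]
ft_force: [-1.3, 1.7, 7.6]
opening: -0.0002
grasp_force: 4.2
```

Request:
{"op": "move_arm", "data": {
  "series": [
    {"x": 0, "y": 0, "z": 0.0003, "turn": 0, "gripper": 1},
    {"x": 0, "y": 0, "z": 0, "turn": 0, "gripper": 1}
  ]
}}

```text
clock: 17.88
eef_pos: [0.395, -0.3922, 0.0425]
eef_rot: [[-0.998, 0.057, 0.0], [0.057, 0.998, -0.0], [-0.0, -0.0, -1.0]]
ft_force: [-2.3, 2.1, 8.3]
opening: 0.0002
grasp_force: 4.6
```

The leaf is firmly on the landing block: TCP z is 42.5 mm, exactly the leaf's shut top, with about 8 N. I'll withdraw and check.

Request:
{"op": "move_arm", "data": {
  "series": [
    {"x": 0, "y": 0, "z": -0.001, "turn": 0, "gripper": 1},
    {"x": 0, "y": 0, "z": -0.01, "turn": 0, "gripper": 1},
    {"x": 0, "y": 0, "z": -0.04, "turn": 0, "gripper": 1},
    {"x": 0, "y": 0, "z": -0.045, "turn": 0, "gripper": 1},
    {"x": 0, "y": 0, "z": -0.045, "turn": 0, "gripper": 1},
    {"x": 0, "y": 0, "z": -0.045, "turn": 0, "gripper": 1},
    {"x": 0, "y": 0, "z": 0, "turn": 0, "gripper": 1}
  ]
}}

```text
clock: 18.75
eef_pos: [0.3963, -0.3939, 0.2319]
eef_rot: [[-0.998, 0.057, 0.004], [0.057, 0.998, -0.005], [-0.005, -0.005, -1.0]]
ft_force: [1.1, -0.0, -1.3]
opening: 0.0001
grasp_force: 0.0
```

Run:
```python
from h import *
s,c=snap('wrist','w6.png');print(s['eef_pos'],s['ft_force'])
u=proj(s,c,[.443,-.395,.033])[0].astype(int);y0,x0=max(u[1]-95,0),max(u[0]-105,0)
cv2.imwrite('pics/p6.png',cv2.resize(c['pixels'][y0:y0+170,x0:x0+190,::-1],None,fx=3.5,fy=3.5,interpolation=cv2.INTER_CUBIC))
```

```text
[ 0.39629472 -0.39389111  0.23193561] [ 1.08614033 -0.0495686  -1.31961952]
```

View pics/p6.png

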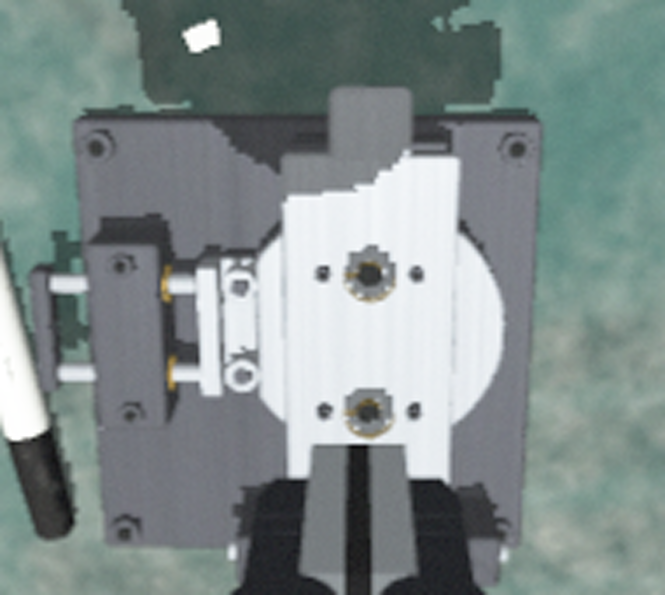

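The leaf lies shut over the disc, with its tab at (370,115). Both rollers, at (240,285) and (241,375), rest on the flat at x≈258, and the marker hasn't moved.

```bash
python3 -c "
from workcell import *
print(finish_job())"
```

```text
the job is handed in; nothing more can be done
None
```

The disc is turned about 90° so both bar rollers lie flush on its flat, and the leaf is fully shut over it; I handed the job in at about 19 s, having pressed the disc with no more than about 8.5 N in the readings taken.

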